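# Snap the food box lid shut, section by section

### The arm

A 6-joint arm with a two-finger parallel gripper is mounted at the origin on the work surface. World frame = base frame: x ahead of the robot, y to its left, z up, the work surface at z = 0. Lengths are in mm, angles in rad, forces in N, time in s.
With the tool pointing down it reaches from about 300 to 1000 mm from the base axis. Payload 5.1 kg.
Tool frame: the origin (TCP) lies at the very end of the fingers, on their centre line; the grasp point (between the pads) lies 19 mm behind it; z points along the fingers, y is the line along which they close (so a half turn about z gives the same grasp; the last joint's range is limited). The gripper opens to 95 mm and grips with 3 to 60 N. Pads are 20 mm wide; open, the fingers measure 119 mm over their backs; the gripper's body (75 mm by 180 mm) begins 59 mm behind the grasp point.
Start: joints at [-1.292, 0.124, 1.65, -0, 1.367, -0.083], TCP at [230.04, -607.919, 214.656] pointing down, gripper open.
Joint ranges: [-2.61, 2.61], [-1.02, 2.33], [0.03, 2.71], [-1.35, 4.49], [0.32, 2.68], [-2.91, 2.91]. Speed limits (rad/s): [2.57, 2.57, 3.14, 3.14, 3.14, 3.14].

### API

Orientations are given as a unit quaternion [x, y, z, w].
In Python, from rig import manip gives the robot as it stands.
- The arm moves only by the tool servo_tool, never from a script. Its argument "plan" is a list of rows, each a list of 5 numbers: the opening, from -1 (shut) to 1 (fully open), so that 0 is half open, then the shift along the tool's x, y, z scaled (see below), then the turn about the tool's z scaled (see below). A call has 1 to 20 rows; each row is the pose to reach, as a shift and turn from the pose commanded when the call began, along the tool's axes at that moment; what a row does not reach only later rows make up. The controller multiplies each number of a shift by 0.1 m and each number of a turn by 45 degrees. A row lasts 1/8 s, in which the tool goes at most 62.5 mm and 10.7 degrees, less where a joint would pass 70% of its speed; a pose out of reach is approached as far as the arm can. A call with a number of a shift or a turn outside -1 to 1 is refused whole. A call with a gripper value outside its range is refused whole. The fingers move at their own pace and stop on an object; "force" is the grip in N (left out, the last holds). Time passes only in rows, so rows that repeat a pose let the fingers close. It gives the time, the measured TCP pose, the force, the opening and the grip force at its end, in the units of the state.
- manip.get_obs(): the state, without advancing time (a new reading comes with each control period).
- manip.read_camera(name): name is "scene" or "top" or "wrist"; returns the picture (400x640x3 uint8, red, green, blue); there is no depth.
- manip.calibration(name): a dict with "mtx" (3x3 intrinsics, pixels), "view" (4x4, takes a point from world to camera coordinates). Camera axes: x right, y down, z forward; pixel columns grow to the right and rows downward; lengths in mm; the calibration is good to about 2 mm. A picture is of the moment at which its call begins: read the wrist's pose just before it. calibration takes no time and is no camera call; for the wrist camera it gives the pose at the moment of the call.
- manip.job_done(): hands the job in; it is judged then, once.
Trained networks look in the newest picture that a camera, given by its name, has taken for a name from the list of things; names that differ only in an ending like _2 or _b are one class to them, and where a whole thing is asked for, a point or a joint stands for the part that bears it (a point fixed in the world has none). Each returns a list of dicts, best first, with "score" (0 to 1); they miss things now and then, are a little off and sometimes report something else, mostly with a low value. They report only what shows in the picture. A call takes as long as a camera call. They do not tell look-alikes from the thing itself.
- manip.outline_of(camera, label): "region" (400x640 bool, what is visible of it) and "extent" ([left, top, width, height] in pixels, round what is visible of it).
The state is a dict: "time_s": time; "joint_pos": joint angles; "qvel": joint speeds; "tau": joint torques, N m; "tcp_pos": TCP position; "ee_rot": TCP orientation; "force": force on the tool from outside, world axes, zero at the start; "moment": the same for the moment, N m; "finger_gap": opening from 0.0 (shut) to 1.0 (fully open); "grasp_force": force on a finger pad.
Only numpy, scipy, OpenCV 4.12 (cv2) and the standard library are available. Lean on these libraries where they do the work, as an engineer would, in place of code of your own. Each camera call takes 0.05 s, during which the arm holds its last target. There are 200 camera calls.

### The job

The lid of the large food container is not closed: the rim sections along its four sides stand up. Going round the rim in any order, one section at a time, press each one down with the fingertips until it clicks and stays shut, flush with the lid. Only press: do not lift, tip or push the container out of its place, and leave the other things on the table undisturbed.

Things in the scene. Friction and masses are not known exactly. Their poses are not given: they have to be found in the camera images.
- box: The large loose food container, 0.6 to 0.9 kg: blue walls 150 mm (its x) by 120 mm (its y), white snap lid 162 by 132 mm, top 70 mm above the table. The lid's centre panel and four corners are rigid; along each side lies a separate hinged rim section, standing up until pressed shut. Origin: centre of the underside, z up. Yaw within about 40 degrees of the world axes.
- lid_top (a point): Centre of the rigid lid panel, level with the lid top, 70 mm above the container's underside (inside a patch 56 by 34 mm raised 1 mm).
- sec_near (a joint): Rim section on the container's -x side, hinged along its inner edge. 0 rad: standing up, outer edge about 9 mm above the lid top; 0.30 rad: shut, flush with the lid top (stop 0.31). Over-centre snap: pressed in its outer half it resists with up to about 6 to 9 N, springs back if let go before half-way (0.15), and snaps shut and stays once past it.
- press_near (a point): Point on top of the -x side's section, mid-length, 20 mm out from the hinge and 10 mm in from the outer edge (section 68 mm long, 30 mm hinge to edge, 3 mm thick, 12 mm skirt at the outer edge). Moves with it: about 76 mm above the table standing up, 70 mm shut; horizontally 70 mm from the container's centre, to within 2 mm.
- sec_left (a joint): Rim section on the container's +y side, hinged along its inner edge. 0 rad: standing up, outer edge about 9 mm above the lid top; 0.30 rad: shut, flush with the lid top (stop 0.31). Over-centre snap: pressed in its outer half it resists with up to about 6 to 9 N, springs back if let go before half-way (0.15), and snaps shut and stays once past it.
- press_left (a point): Point on top of the +y side's section, mid-length, 20 mm out from the hinge and 10 mm in from the outer edge (section 98 mm long, 30 mm hinge to edge, 3 mm thick, 12 mm skirt at the outer edge). Moves with it: about 76 mm above the table standing up, 70 mm shut; horizontally 55 mm from the container's centre, to within 2 mm.
- sec_far (a joint): Rim section on the container's +x side, hinged along its inner edge. 0 rad: standing up, outer edge about 9 mm above the lid top; 0.30 rad: shut, flush with the lid top (stop 0.31). Over-centre snap: pressed in its outer half it resists with up to about 6 to 9 N, springs back if let go before half-way (0.15), and snaps shut and stays once past it.
- press_far (a point): Point on top of the +x side's section, mid-length, 20 mm out from the hinge and 10 mm in from the outer edge (section 68 mm long, 30 mm hinge to edge, 3 mm thick, 12 mm skirt at the outer edge). Moves with it: about 76 mm above the table standing up, 70 mm shut; horizontally 70 mm from the container's centre, to within 2 mm.
- sec_right (a joint): Rim section on the container's -y side, hinged along its inner edge. 0 rad: standing up, outer edge about 9 mm above the lid top; 0.30 rad: shut, flush with the lid top (stop 0.31). Over-centre snap: pressed in its outer half it resists with up to about 6 to 9 N, springs back if let go before half-way (0.15), and snaps shut and stays once past it.
- press_right (a point): Point on top of the -y side's section, mid-length, 20 mm out from the hinge and 10 mm in from the outer edge (section 98 mm long, 30 mm hinge to edge, 3 mm thick, 12 mm skirt at the outer edge). Moves with it: about 76 mm above the table standing up, 70 mm shut; horizontally 55 mm from the container's centre, to within 2 mm.
- stack: Bystander: the two smaller containers of the set, already closed, one on the other (moves as one piece), 112 by 92 mm, 84 mm tall. Origin: centre of the underside.
- bell: Bystander: stainless steel hand bell, 66 mm across, 100 mm tall, standing upright. Origin: centre of the underside.
- mug: Bystander: ceramic mug, 80 mm across, 90 mm tall, handle on its +y side. Origin: centre of the underside.
- torch: Bystander: silver aluminium torch lying on its side, 130 mm long (its x), 38 mm across at the head. Origin: under its middle, at table height.
There are look-alikes about, which are no part of the job. Leave any orange look-alike of the box alone.

How it is judged:
By the outcome, as a careful person would: the job done as asked, in the order asked, and still so for the second after the job is handed in, with the robot touching nothing.
It also fails if it takes over 54 s, if anything falls off the work surface, if the arm or the gripper's body presses on something with over 40 N, if the wrist force passes 120 N, or if a joint passes its speed limit or range.

## Working session

There is one attempt and no reset: what is moved stays moved. The work goes in short steps, Python scripts to look and compute and a tool call to move; the robot and the scene stay as the last step left them, time stands still between calls to the robot, and variables do not carry over. Pictures are saved under pics/ and viewed, at most 10 in all, crops included, and the job is handed in when it is done.

Besides the shell and the picture viewer there is one more tool, called by a JSON object that holds its "op" and its "data", one argument or row to a line. servo_tool: Moves the arm, as the interface text tells. Its arguments: {"type":"object","properties":{"plan":{"type":"array","items":{"type":"array","items":{"type":"number","minimum":-1,"maximum":1}}},"force":{"type":"number"}},"required":["plan"]}

```bash
mkdir -p pics; python3 - <<'E'
from rig import manip
import cv2,numpy as np
o=manip.get_obs();print(o)
for c in("top","scene"):
    im=manip.read_camera(c);cv2.imwrite(f"pics/{c}0.png",im[:,:,::-1])
    k=manip.calibration(c);print(c,np.round(k["mtx"],1).tolist(),np.round(k["view"],3).tolist())
    for d in manip.outline_of(c,"box"):print(d["score"],d["extent"])
E
```

```text
{'time_s': 0.0, 'joint_pos': array([-1.29158659e+00,  1.24516037e-01,  1.65164355e+00,  4.25236310e-06,
        1.36744634e+00, -8.25779558e-02]), 'qvel': array([ 0.00013054, -0.00050112, -0.0003186 , -0.00018203,  0.00129981,
       -0.00183336]), 'tau': array([-5.27084637e-05, -4.17608070e+01, -3.59930956e+01,  7.74588226e-02,
        4.92606370e-02, -1.35390983e-04]), 'tcp_pos': array([ 229.88238938, -607.33316558,  213.39794478]), 'ee_rot': array([ 9.83682854e-01,  1.79908393e-01, -9.67372740e-05, -1.00198126e-03]), 'force': array([ 0.62949784, -0.21303987, -0.46249421]), 'moment': array([-0.05028374,  0.01598416,  0.04018092]), 'grasp_force': 0.0, 'finger_gap': 0.9989619268828387}
top [[379.9, 0.0, 317.0], [0.0, 379.9, 198.7], [0.0, 0.0, 1.0]] [[0.024, -1.0, 0.0, 5.015], [-0.991, -0.024, -0.135, 439.107], [0.135, 0.003, -0.991, 964.277], [0.0, 0.0, 0.0, 1.0]]
0.93 [121.4, 245.6, 63.8, 70.1]
0.89 [247.0, 115.8, 67.2, 74.5]
0.58 [210.0, 209.8, 77.2, 70.5]
scene [[438.8, 0.0, 310.9], [0.0, 438.8, 196.6], [0.0, 0.0, 1.0]] [[0.865, 0.502, 0.01, -391.214], [0.363, -0.611, -0.703, -96.12], [-0.346, 0.612, -0.711, 1457.411], [0.0, 0.0, 0.0, 1.0]]
0.84 [287.6, 99.2, 54.1, 36.5]
0.71 [271.2, 133.7, 60.8, 54.5]
0.59 [330.5, 175.4, 57.5, 52.9]
```

```bash
ls -la .
```

```text
total 12
drwxr-xr-x  3 agent agent 4096 Nov 30 15:00 .
drwxr-xr-x 23 root  root  4096 Nov 30 15:00 ..
drwxr-xr-x  2 agent agent 4096 Nov 30 15:01 pics
```

View pics/top0.png

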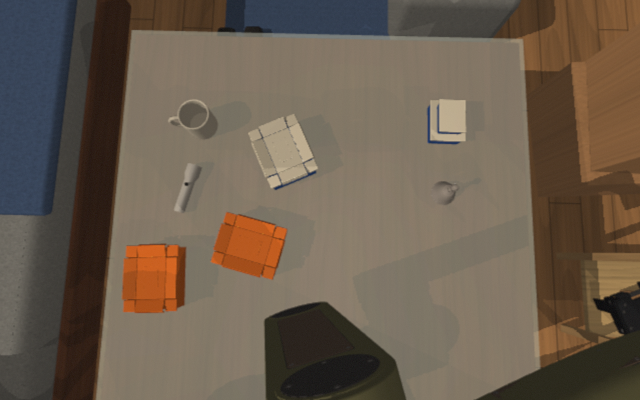

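View pics/scene0.png

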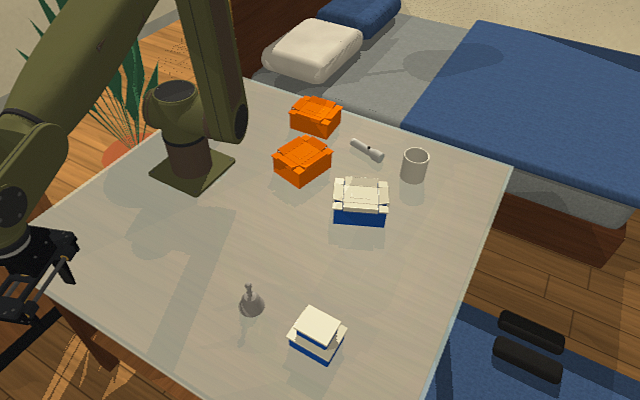

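In the top view, three things could be the box: orange at (153,278), orange at (250,245), and the white-lidded blue one at (282,151). The white and blue one fits the description. The stack at (447,120) is smaller and closed. I'll confirm with an enlarged crop and measure the pose.

```bash
cat > h.py <<'E'
from rig import manip
import cv2,numpy as np
def unproj(px,z,k):
    K,V=k["mtx"],k["view"];R,t=V[:3,:3],V[:3,3]
    c=-R.T@t;d=(np.linalg.inv(K)@np.c_[px,np.ones(len(px))].T).T@R
    return c+d*((z-c[2])/d[:,2])[:,None]
def proj(P,k):
    p=(k["view"][:3,:3]@np.asarray(P,float).T).T+k["view"][:3,3];p=(k["mtx"]@p.T).T;return p[:,:2]/p[:,2:]
E
python3 - <<'E'
from h import *
im=manip.read_camera("top");k=manip.calibration("top")
ds=manip.outline_of("top","box")
d=[d for d in ds if abs(d["extent"][0]-247)<15][0]
m=d["region"].astype(np.uint8)
hsv=cv2.cvtColor(im,cv2.COLOR_RGB2HSV)
white=m*((im.min(2)>0)&~((hsv[:,:,0]>100)&(hsv[:,:,0]<130)&(hsv[:,:,1]>100))).astype(np.uint8)
for n,mm in(("all",m),("white",white)):
    ys,xs=np.nonzero(mm);P=unproj(np.c_[xs,ys].astype(float),70,k)[:,:2].astype(np.float32)
    print(n,cv2.minAreaRect(P),P.mean(0))
print("corner heights/lid")
c=cv2.resize(im[100:205,225:340],None,fx=5,fy=5,interpolation=cv2.INTER_CUBIC)
cv2.imwrite("pics/crop.png",c[:,:,::-1])
E
```

```text
all ((554.93115234375, 106.56431579589844), (172.30984497070312, 135.64263916015625), 24.424463272094727) [553.99457 106.49277]
white ((554.93115234375, 106.56431579589844), (172.30984497070312, 135.64263916015625), 24.424463272094727) [554.7125  106.81608]
corner heights/lid
```

View pics/crop.png

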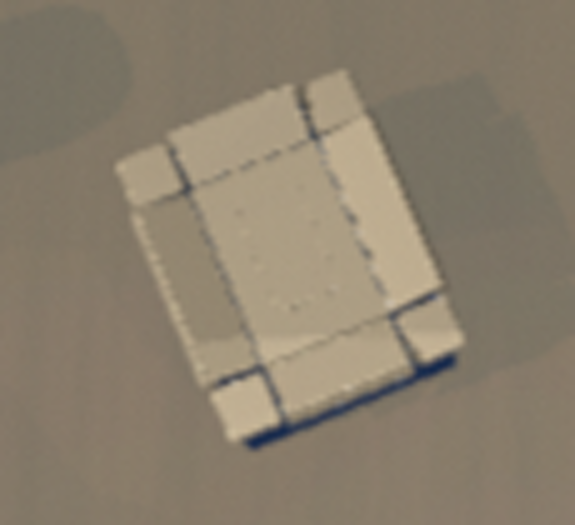

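The crop shows a white lid on blue walls with four raised sections. Its outer lid corners are at about (116,163), (345,70), (463,343) and (232,440) in crop pixels, so this is the box. Next I'll refine the pose from those rigid corners.

```bash
python3 - <<'E'
from h import *
k=manip.calibration("top")
q=np.array([[116,163],[345,70],[463,343],[232,440]],float);px=(q+.5)/5-.5+[225,100]
P=unproj(px,70,k)[:,:2]
M=np.array([[81,66],[81,-66],[-81,-66],[-81,66]],float)
c=P.mean(0);A=(P-c);th=np.arctan2((M[:,0]*A[:,1]-M[:,1]*A[:,0]).sum(),(M*A).sum())
R=np.array([[np.cos(th),-np.sin(th)],[np.sin(th),np.cos(th)]])
print("c",c,"yaw deg",np.degrees(th),"res",(P-c-M@R.T).round(1).tolist())
print("sides",np.linalg.norm(P-np.roll(P,1,0),axis=1))
for n,v in dict(near=(-70,0),far=(70,0),left=(0,55),right=(0,-55)).items():print(n,(c+R@v).round(1))
o=manip.get_obs();x,y,z,w=o["ee_rot"]
from scipy.spatial.transform import Rotation as Ro
T=Ro.from_quat(o["ee_rot"]).as_matrix();print(T.round(3).tolist())
# same check in scene camera
im=manip.read_camera("scene");ks=manip.calibration("scene")
pts=np.c_[c+M@R.T,np.full(4,70)];p=proj(pts,ks)
o0=p.mean(0).astype(int)-[50,40];s=6
g=cv2.resize(im[o0[1]:o0[1]+80,o0[0]:o0[0]+100],None,fx=s,fy=s,interpolation=cv2.INTER_CUBIC)[:,:,::-1].copy()
for a in p:cv2.circle(g,tuple(((a-o0+.5)*s).astype(int).tolist()),4,(0,0,255),1)
cv2.imwrite("pics/crop2.png",g)
E
```

```text
c [556.66378252 106.91868428] yaw deg 24.481637583543748 res [[-1.3, -3.0], [-3.3, 0.9], [1.3, 3.5], [3.3, -1.4]]
sides [157.13943716 127.5105754  156.69870967 126.69514733]
near [493.   77.9]
far [620.4 135.9]
left [533.9 157. ]
right [579.5  56.9]
[[0.935, 0.354, -0.0], [0.354, -0.935, 0.001], [0.0, -0.001, -1.0]]
```

View pics/crop2.png

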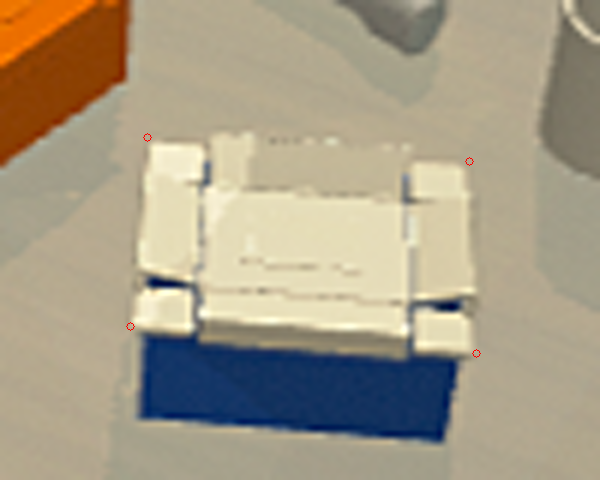

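The circles (projected corners) lie within about 2 px of the lid corners in the scene view. The box is therefore at (556,107) with yaw 24.5°. Now I'll shut the fingers, align the tool with the box and travel over to it.

{"op": "servo_tool", "data": {
  "plan": [
    [-1,0.4,-0.4,0,-0.085],
    [-1,0.8,-0.8,0,-0.085],
    [-1,1,-1,0,-0.085],
    [-1,1,-1,0,-0.085]
  ],
  "force": 20
}}

```text
time_s: 0.85
tcp_pos: [288.9, -477.8, 214.9]
ee_rot: [0.977, 0.214, 0.0, 0.0]
force: [-0.3, 0.2, -0.3]
finger_gap: 0.64
grasp_force: 0.0
```

{"op": "servo_tool", "data": {
  "plan": [
    [-1,0.4,-0.4,0,0],
    [-1,0.8,-0.8,0,0],
    [-1,1,-1,0,0]
  ]
}}

```text
time_s: 1.23
tcp_pos: [337.9, -345.6, 214.8]
ee_rot: [0.977, 0.213, 0.0, 0.0]
force: [-0.6, -1.2, 0.4]
finger_gap: 0.323
grasp_force: 0.0
```

{"op": "servo_tool", "data": {
  "plan": [
    [-1,0.4,-0.4,0,0],
    [-1,0.8,-0.8,0,0],
    [-1,1,-1,0,0]
  ]
}}

```text
time_s: 1.6
tcp_pos: [387.7, -213.0, 215.1]
ee_rot: [0.977, 0.213, 0.0, 0.0]
force: [0.7, 0.3, -0.4]
finger_gap: 0.026
grasp_force: 0.0
```

{"op": "servo_tool", "data": {
  "plan": [
    [-1,0.4,-0.4,0,0],
    [-1,0.8,-0.8,0,0],
    [-1,1,-1,0,0]
  ]
}}

```text
time_s: 1.98
tcp_pos: [437.4, -80.3, 215.1]
ee_rot: [0.977, 0.213, 0.0, 0.0]
force: [0.2, -0.9, -0.3]
finger_gap: 0.002
grasp_force: 0.0
```

{"op": "servo_tool", "data": {
  "plan": [
    [-1,0.4,-0.4,0,0],
    [-1,0.8,-0.8,0,0],
    [-1,1,-1,0,0],
    [-1,1,-1,0,0]
  ]
}}

```text
time_s: 2.48
tcp_pos: [486.7, 51.6, 214.7]
ee_rot: [0.977, 0.214, -0.0, 0.0]
force: [0.1, -0.8, 1.0]
finger_gap: 0.004
grasp_force: 0.0
```

{"op": "servo_tool", "data": {
  "plan": [
    [-1,0.17,-0.21,0,0],
    [-1,0.17,-0.21,0.5,0],
    [-1,0.17,-0.21,1,0],
    [-1,0.17,-0.21,1,0]
  ]
}}

```text
time_s: 2.98
tcp_pos: [489.1, 75.5, 110.3]
ee_rot: [0.977, 0.212, -0.005, -0.001]
force: [-0.9, 0.2, -0.0]
finger_gap: 0.006
grasp_force: 0.0
```

```bash
python3 - <<'E'
from h import *
o=manip.get_obs();print(o["tcp_pos"],o["force"])
a=manip.read_camera("wrist");b=manip.read_camera("scene")
b=cv2.resize(b[100:260,240:440],(640,512),interpolation=cv2.INTER_CUBIC)
cv2.imwrite("pics/w1.png",cv2.resize(np.hstack([cv2.resize(a,(819,512)),b]),(800,281),interpolation=cv2.INTER_AREA)[:,:,::-1])
E
```

```text
[489.11773831  75.53632227 110.32043092] [-0.9354499   0.2285143  -0.01966286]
```

View pics/w1.png

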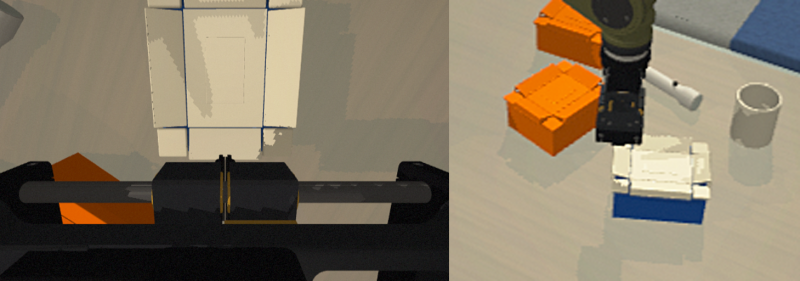

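The wrist view shows the box aligned with the fingers: lid centre is about column 224, fingers at 226. The scene view shows the hand above the near side. I'll settle it, then descend.

{"op": "servo_tool", "data": {
  "plan": [
    [-1,0,0,0.1,0],
    [-1,0,0,0.25,0],
    [-1,0,0,0.25,0],
    [-1,0,0,0.25,0]
  ]
}}

```text
time_s: 3.58
tcp_pos: [492.5, 77.3, 89.7]
ee_rot: [0.977, 0.213, -0.0, -0.0]
force: [-0.9, -0.6, -0.6]
finger_gap: 0.005
grasp_force: 0.0
```

Position matches (493,78). Pressing now: 18 mm, then 20 mm.

{"op": "servo_tool", "data": {
  "plan": [
    [-1,0,0,0.05,0],
    [-1,0,0,0.1,0],
    [-1,0,0,0.13,0],
    [-1,0,0,0.16,0],
    [-1,0,0,0.18,0],
    [-1,0,0,0.18,0]
  ]
}}

```text
time_s: 4.32
tcp_pos: [492.3, 77.3, 71.2]
ee_rot: [0.977, 0.213, -0.0, -0.0]
force: [0.3, 0.5, -0.3]
finger_gap: 0.003
grasp_force: 0.0
```

{"op": "servo_tool", "data": {
  "plan": [
    [-1,0,0,0.01,0],
    [-1,0,0,0.02,0],
    [-1,0,0,0.02,0],
    [-1,0,0,0.02,0]
  ]
}}

```text
time_s: 4.82
tcp_pos: [492.7, 77.2, 70.1]
ee_rot: [0.977, 0.213, 0.0, -0.0]
force: [-1.7, -0.4, 3.3]
finger_gap: 0.004
grasp_force: 2.2
```

{"op": "servo_tool", "data": {
  "plan": [
    [-1,0,0,0.01,0],
    [-1,0,0,0.01,0],
    [-1,0,0,0.01,0]
  ]
}}

```text
time_s: 5.2
tcp_pos: [492.7, 77.2, 70.0]
ee_rot: [0.977, 0.213, -0.0, 0.0]
force: [-5.6, 0.1, 9.7]
finger_gap: 0.007
grasp_force: 5.0
```

{"op": "servo_tool", "data": {
  "plan": [
    [-1,0,0,-0.1,0],
    [-1,0,0,-0.2,0],
    [-1,0,0,-0.2,0]
  ]
}}

```text
time_s: 5.58
tcp_pos: [493.4, 77.3, 89.8]
ee_rot: [0.977, 0.213, 0.001, 0.0]
force: [0.2, -0.7, 1.4]
finger_gap: 0.005
grasp_force: 0.0
```

```bash
python3 - <<'E'
from h import *
o=manip.get_obs();print(o["tcp_pos"],o["force"])
a=manip.read_camera("top");b=manip.read_camera("wrist")
a=cv2.resize(a[100:205,225:340],(438,400),interpolation=cv2.INTER_CUBIC)
b=cv2.resize(b[:240,170:430],(362,334),interpolation=cv2.INTER_CUBIC);b=np.pad(b,((0,66),(0,0),(0,0)))
cv2.imwrite("pics/w2.png",np.hstack([a,b])[:,:,::-1])
E
```

```text
[493.39843621  77.25420469  89.77587828] [ 0.19657591 -0.70986696  1.37122902]
```

View pics/w2.png

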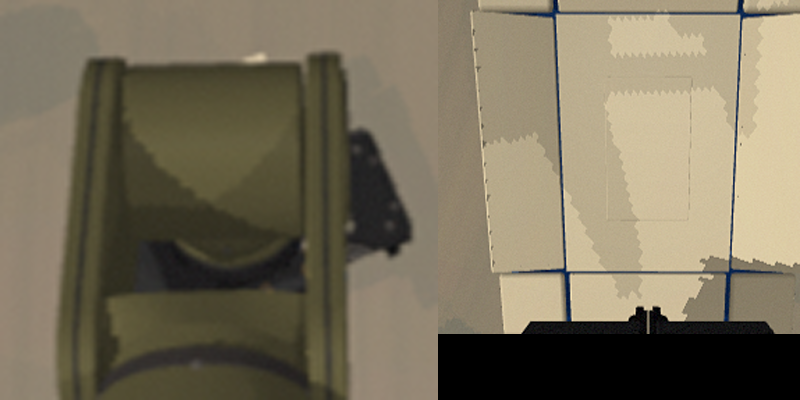

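The top view is blocked by the arm, but the stop at z = 70.0 with rising force indicates the near section is shut. In the wrist view the lid is still aligned and the left and right sections stand up. Next is the -y section, at +70 and +55 mm in the tool axes.

{"op": "servo_tool", "data": {
  "plan": [
    [-1,0,0,-0.2,0],
    [-1,0.35,0.28,-0.2,0],
    [-1,0.7,0.55,-0.2,0],
    [-1,0.7,0.55,-0.1,0],
    [-1,0.7,0.55,0,0],
    [-1,0.7,0.55,0,0]
  ]
}}

```text
time_s: 6.42
tcp_pos: [576.6, 56.6, 86.4]
ee_rot: [0.977, 0.213, -0.002, -0.0]
force: [-0.2, 0.4, -0.0]
finger_gap: 0.006
grasp_force: 0.0
```

{"op": "servo_tool", "data": {
  "plan": [
    [-1,0,0,0.05,0],
    [-1,0,0,0.1,0],
    [-1,0,0,0.12,0],
    [-1,0,0,0.14,0],
    [-1,0,0,0.16,0],
    [-1,0,0,0.18,0],
    [-1,0,0,0.18,0]
  ]
}}

```text
time_s: 7.3
tcp_pos: [579.0, 56.4, 70.3]
ee_rot: [0.977, 0.213, -0.0, -0.0]
force: [-0.1, -0.0, 0.1]
finger_gap: 0.007
grasp_force: 0.0
```

{"op": "servo_tool", "data": {
  "plan": [
    [-1,0,0,0.01,0],
    [-1,0,0,0.02,0],
    [-1,0,0,0.02,0],
    [-1,0,0,0.02,0]
  ]
}}

```text
time_s: 7.8
tcp_pos: [579.1, 56.4, 70.0]
ee_rot: [0.977, 0.213, -0.0, -0.0]
force: [-4.4, 0.4, 8.5]
finger_gap: 0.004
grasp_force: 3.9
```

The -y section is shut. Next are the far and left sections.

{"op": "servo_tool", "data": {
  "plan": [
    [-1,0,0,-0.2,0],
    [-1,0,0,-0.4,0],
    [-1,0.35,-0.28,-0.4,0],
    [-1,0.7,-0.55,-0.4,0],
    [-1,0.7,-0.55,-0.3,0],
    [-1,0.7,-0.55,-0.2,0],
    [-1,0.7,-0.55,-0.2,0]
  ]
}}

```text
time_s: 8.68
tcp_pos: [618.4, 134.3, 87.1]
ee_rot: [0.977, 0.212, -0.002, -0.0]
force: [0.5, -0.4, -0.6]
finger_gap: 0.003
grasp_force: 0.0
```

{"op": "servo_tool", "data": {
  "plan": [
    [-1,0,0,0.05,0],
    [-1,0,0,0.1,0],
    [-1,0,0,0.12,0],
    [-1,0,0,0.14,0],
    [-1,0,0,0.16,0],
    [-1,0,0,0.18,0],
    [-1,0,0,0.18,0]
  ]
}}

```text
time_s: 9.55
tcp_pos: [619.6, 135.4, 70.3]
ee_rot: [0.977, 0.213, -0.0, -0.0]
force: [0.4, 0.2, 1.2]
finger_gap: 0.004
grasp_force: 0.5
```

{"op": "servo_tool", "data": {
  "plan": [
    [-1,0,0,0.01,0],
    [-1,0,0,0.02,0],
    [-1,0,0,0.02,0],
    [-1,0,0,0.02,0]
  ]
}}

```text
time_s: 10.05
tcp_pos: [619.6, 135.5, 70.1]
ee_rot: [0.977, 0.213, -0.0, -0.0]
force: [-4.9, -1.0, 10.0]
finger_gap: -0.0
grasp_force: 4.4
```

{"op": "servo_tool", "data": {
  "plan": [
    [-1,0,0,-0.2,0],
    [-1,0,0,-0.4,0],
    [-1,-0.35,-0.28,-0.4,0],
    [-1,-0.7,-0.55,-0.4,0],
    [-1,-0.7,-0.55,-0.3,0],
    [-1,-0.7,-0.55,-0.2,0],
    [-1,-0.7,-0.55,-0.2,0]
  ]
}}

```text
time_s: 10.92
tcp_pos: [533.6, 156.0, 87.8]
ee_rot: [0.977, 0.212, -0.001, 0.0]
force: [-0.4, -0.2, -0.7]
finger_gap: 0.004
grasp_force: 0.0
```

{"op": "servo_tool", "data": {
  "plan": [
    [-1,0,0,0.05,0],
    [-1,0,0,0.1,0],
    [-1,0,0,0.12,0],
    [-1,0,0,0.14,0],
    [-1,0,0,0.16,0],
    [-1,0,0,0.18,0],
    [-1,0,0,0.18,0]
  ]
}}

```text
time_s: 11.8
tcp_pos: [533.2, 156.2, 70.3]
ee_rot: [0.977, 0.213, -0.0, 0.0]
force: [-0.1, 1.1, -0.3]
finger_gap: 0.006
grasp_force: 0.0
```

{"op": "servo_tool", "data": {
  "plan": [
    [-1,0,0,0.01,0],
    [-1,0,0,0.02,0],
    [-1,0,0,0.02,0],
    [-1,0,0,0.02,0]
  ]
}}

```text
time_s: 12.3
tcp_pos: [533.3, 156.3, 70.0]
ee_rot: [0.977, 0.213, -0.0, 0.0]
force: [-5.0, -1.3, 7.8]
finger_gap: 0.007
grasp_force: 4.1
```

{"op": "servo_tool", "data": {
  "plan": [
    [-1,0,0,-0.3,0],
    [-1,0,0,-0.8,0],
    [-1,0,0,-1,0],
    [-1,-0.4,0.4,-1,0],
    [-1,-0.8,0.8,-1,0],
    [-1,-1,1,-1,0]
  ]
}}

```text
time_s: 13.05
tcp_pos: [482.5, 22.0, 167.6]
ee_rot: [0.977, 0.212, -0.001, -0.0]
force: [-0.6, -0.5, 0.5]
finger_gap: 0.007
grasp_force: 0.0
```

{"op": "servo_tool", "data": {
  "plan": [
    [-1,-0.2,0.5,0,0],
    [-1,-0.4,1,0,0],
    [-1,-0.4,1,0,0],
    [-1,-0.4,1,0,0]
  ]
}}

```text
time_s: 13.55
tcp_pos: [488.6, -83.5, 167.8]
ee_rot: [0.977, 0.212, -0.001, -0.001]
force: [0.7, 0.2, 0.2]
finger_gap: 0.004
grasp_force: 0.0
```

```bash
python3 - <<'E'
from h import *
o=manip.get_obs();print(o["time_s"],o["tcp_pos"],o["force"])
a=manip.read_camera("top");b=manip.read_camera("scene")
a=cv2.resize(a[100:205,225:340],(400,365),interpolation=cv2.INTER_CUBIC)
b=cv2.resize(b[145:236,310:410],(400,365),interpolation=cv2.INTER_CUBIC)
cv2.imwrite("pics/w3.png",np.hstack([a,b])[:,:,::-1])
E
```

```text
13.55 [488.62352262 -83.46641989 167.80379809] [0.74937591 0.18542832 0.23440596]
```

View pics/w3.png

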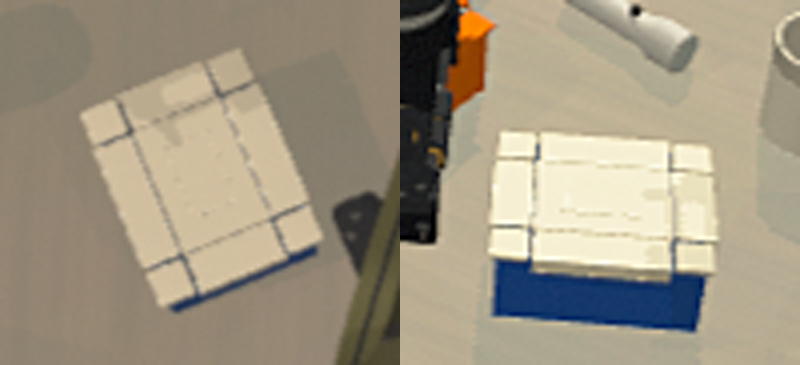

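Both views show all four sections flush with the corners and the box in the same place. One closer look at the front (-y) edge, plus a check that the box and the rest haven't moved.

```bash
python3 - <<'E'
from h import *
b=manip.read_camera("scene");o=cv2.imread("pics/scene0.png")[:,:,::-1]
f=lambda i:cv2.resize(i[170:230,328:394],(396,360),interpolation=cv2.INTER_CUBIC)
cv2.imwrite("pics/w4.png",np.hstack([f(o),f(b)])[:,:,::-1])
t=manip.read_camera("top");o=cv2.imread("pics/top0.png")[:,:,::-1]
d=np.abs(t.astype(int)-o).max(2)>40
for n,(x,y,w,h) in dict(mug=(165,95,50,45),torch=(168,155,40,65),bell=(430,170,35,40),stack=(420,90,55,60),or1=(118,238,70,80),or2=(205,205,85,80)).items():print(n,d[y:y+h,x:x+w].sum())
E
```

```text
mug 0
torch 53
bell 7
stack 505
or1 0
or2 290
```

View pics/w4.png

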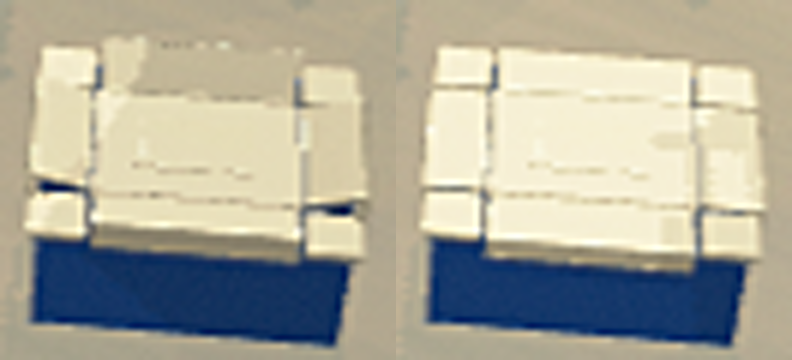

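In the before and after crops, every section is now level with its corners and the blue wall has not moved. The pixel differences near the stack and an orange box are most likely the arm's shadow, since the tool passed well above both. Handing the job in.

```bash
python3 -c "
from rig import manip
print(manip.job_done())"
```

```text
the job is handed in; nothing more can be done
None
```

All four rim sections are pressed shut and look flush with the lid, the container hasn't visibly moved, and the job was handed in after about 14 s of robot time.

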